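Put the hole saws back in their own holders

TASK

The four hole saws were put back in the wrong holders: three stand loose in a pocket one size too big, and the largest was left perched on top of the smallest holder. Change them round, with the empty tray or another free spot to park one on the way, so that each saw stands in the pocket that matches its diameter, teeth down and fully home on the floor of the pocket.

Things in the scene. Friction and masses are not known exactly. Their poses are not given: they have to be found in the camera images.
- saw_18: the smallest of four hole saws: a dark steel cup standing on its teeth, closed cap with a dark threaded hole on top; 18 mm outside diameter, 50 mm tall, loose. Origin: centre of the toothed underside, z up along its axis (top of the cap at z = 50 mm). At the start it stands loosely on the floor of the holder one size too big (the one for 34 mm), not always centred there.
- saw_34: the second smallest of four hole saws: a dark steel cup standing on its teeth, closed cap with a dark threaded hole on top; 34 mm outside diameter, 50 mm tall, loose. Origin: centre of the toothed underside, z up along its axis (top of the cap at z = 50 mm). At the start it stands loosely on the floor of the holder one size too big (the one for 50 mm), not always centred there.
- saw_50: the second largest of four hole saws: a dark steel cup standing on its teeth, closed cap with a dark threaded hole on top; 50 mm outside diameter, 50 mm tall, loose. Origin: centre of the toothed underside, z up along its axis (top of the cap at z = 50 mm). At the start it stands loosely on the floor of the holder one size too big (the one for 64 mm), not always centred there.
- saw_64: the largest of four hole saws: a dark steel cup standing on its teeth, closed cap with a dark threaded hole on top; 64 mm outside diameter, 50 mm tall, loose. Origin: centre of the toothed underside, z up along its axis (top of the cap at z = 50 mm). At the start it stands perched on the flat top of the smallest holder, covering its pocket.
- holder_18: the holder for the smallest saw: a fixed grey plastic block 66 x 66 mm, 24 mm tall, with one round pocket in the middle of its top, 30 mm wide with straight walls, flat floor 14 mm below the top. Origin: centre of the block's underside, z up; pocket floor at z = 10 mm, top at z = 24 mm; x and y along its sides.
- holder_34: the holder for the second smallest saw: a fixed grey plastic block 88 x 88 mm, 24 mm tall, with one round pocket in the middle of its top, 46 mm wide with straight walls, flat floor 14 mm below the top. Origin: centre of the block's underside, z up; pocket floor at z = 10 mm, top at z = 24 mm; x and y along its sides.
- holder_50: the holder for the second largest saw: a fixed grey plastic block 88 x 88 mm, 24 mm tall, with one round pocket in the middle of its top, 62 mm wide with straight walls, flat floor 14 mm below the top. Origin: centre of the block's underside, z up; pocket floor at z = 10 mm, top at z = 24 mm; x and y along its sides.
- holder_64: the holder for the largest saw: a fixed grey plastic block 88 x 88 mm, 24 mm tall, with one round pocket in the middle of its top, 78 mm wide with straight walls, flat floor 14 mm below the top. Origin: centre of the block's underside, z up; pocket floor at z = 10 mm, top at z = 24 mm; x and y along its sides.
- tray: the empty shallow grey plastic tray on the base plate, 88 x 88 mm, fixed, inside 82 x 82 mm; a free place to park one saw. Origin: centre of its underside, z up; floor at z = 8 mm, rim at z = 16 mm; x and y along its sides.
- plate: the black grid plate under it all, 220 x 352 mm, fixed, 6 mm thick; origin: centre of its underside, y along its long side. The holders, the tray and a fixed arbor stand (drill tip 103 mm over the stand's foot) stand on it, in any order, at x = -66 or 66 mm and y = -132, 0 or 132 mm, turned as the plate is. A flat spanner lies between the rows, below the holders' tops.
Things that resemble listed ones, but are neither listed nor needed, are in the scene too. What is shaped like the saw_18 but yellow is not meant.

How it is judged:
By the outcome, as a careful person would: the job done as asked, in the order asked, and still so for the second after the job is handed in, with the robot touching nothing.
It also fails if it takes over 112 s, if anything falls off the work surface, if the arm or the gripper's body presses on something with over 40 N, if the wrist force passes 120 N, or if a joint passes its speed limit or range.

ROBOT

A 6-joint arm with a two-finger parallel gripper is mounted at the origin on a cart in front of the work surface, level with it; the furniture and walls round the work are solid. World frame = base frame: x ahead of the robot, y to its left, z up, the work surface at z = 0. Lengths are in m, angles in rad, forces in N, time in s.
With the tool pointing down it reaches from about 0.35 to 0.775 m from the base axis. Payload 7.3 kg.
Tool frame: the origin (TCP) lies at the centre of the arm's flange, where the gripper is bolted on; the fingertips stand 178 mm ahead of it and the grasp point (between the pads) lies 159 mm ahead of it (tip_extent is the distance from the TCP to the fingertips, in m); z points along the fingers, y is the line along which they close (so a half turn about z gives the same grasp; the last joint's range is limited). The gripper opens to 92 mm and grips with 3 to 60 N. Pads are 19 mm wide; open, the fingers measure 130 mm over their backs; the gripper's body (75 mm by 190 mm) begins 47 mm behind the grasp point.
Start: joints at [1.02, 0.342, 1.524, -0, 1.275, -0.146], TCP at [0.207, 0.483, 0.405] pointing down, gripper open.
Joint ranges: [-2.53, 2.53], [-0.77, 2.02], [0.04, 2.7], [-1, 4.14], [0.28, 2.66], [-3.11, 3.11]. Speed limits (rad/s): [2.57, 2.57, 3.14, 3.14, 3.14, 3.14].

INTERFACE

Orientations are given as [roll, pitch, yaw] about the fixed x, y, z axes, in that order (R = Rz(yaw) Ry(pitch) Rx(roll)).
In Python, from cell import * gives the robot as it stands.
- The arm moves only by the tool arm_command, never from a script. Its arguments are lists of equal length, an entry for each row: "xyz": the shift along the world's x, y, z in mm, a list of three; "spin": the turn about the world's z in degrees. In form: {"xyz": [[tx, ty, tz], ...], "spin": [spin, ...]}. A call has 1 to 20 rows; each row shifts and turns the commanded pose from where the row before left it; what a row does not reach is not made up. A row lasts 1/10 s, in which the tool goes at most 50 mm and 8.59 degrees, less where a joint would pass 70% of its speed; a pose out of reach is approached as far as the arm can. A call with a gripper value outside its range is refused whole. "jaw" is the opening, from -1 (shut) to 1 (fully open), set as the call begins (left out, the last holds). The fingers move at their own pace and stop on an object; "squeeze" is the grip in N (left out, the last holds). Time passes only in rows, so rows that do not move let the fingers close. It gives the time, the measured TCP pose, the force, the opening and the grip force at its end, in the units of the state.
- observe(): the state, without advancing time (a new reading comes with each control period).
- read_camera(name): name is "side" or "top" or "wrist"; returns a dict with "img" (480x640x3 uint8, red, green, blue), "depth" (480x640 float32, m along the optical axis (not along the pixel's ray), 0 where there is no reading), "fx", "fy", "cx", "cy" (pixels), "dist_coeffs" ([k1, k2, p1, p2, k3] as OpenCV has them; the pictures are not rectified), "world_from_camera" (4x4, takes a point from camera to world coordinates). Camera axes: x right, y up, looking along -z (the intrinsics and any distortion apply to the point x, -y, -z); pixel columns grow to the right and rows downward; lengths in m; the calibration is good to about 2 mm. A picture is of the moment at which its call begins.
- hand_in(): hands the job in; it is judged then, once.
The state is a dict: "time": time; "qpos": joint angles; "qvel": joint speeds; "joint_efforts": joint torques, N m; "tool_pos": TCP position; "tool_rot": TCP orientation; "contact_force": force on the tool from outside, world axes, zero at the start; "torque": the same for the moment, N m; "opening": finger opening in m; "grip_force": force on a finger pad.
Only numpy, scipy, OpenCV 4.12 (cv2) and the standard library are available. Lean on these libraries where they do the work, as an engineer would, in place of code of your own. Each camera call takes 0.05 s, during which the arm holds its last target. There are 200 camera calls.

## Working session

There is one attempt and no reset: what is moved stays moved. The work goes in short steps, Python scripts to look and compute and a tool call to move; the robot and the scene stay as the last step left them, time stands still between calls to the robot, and variables do not carry over. Pictures are saved under pics/ and viewed, at most 14 in all, crops included, and the job is handed in when it is done.

Besides the shell and the picture viewer there is one more tool, called after "Emit:" as a command line: name --pt "numbers of a row" for each row, then --argument value for the rest. arm_command: Moves the arm, as the interface text tells. Its arguments: {"type":"object","properties":{"xyz":{"type":"array","items":{"type":"array","items":{"type":"number"}}},"spin":{"type":"array","items":{"type":"number"}},"jaw":{"type":"number"},"squeeze":{"type":"number"}},"required":["xyz","spin"]}

```bash
mkdir -p pics; ls; cat > h.py <<'E'
from cell import *
import numpy as np, cv2
def shot(n,f=None):
    c=read_camera(n)
    if f: cv2.imwrite('pics/'+f,cv2.cvtColor(c['img'],cv2.COLOR_RGB2BGR))
    return c
def ray(c,uv):
    K=np.array([[c['fx'],0,c['cx']],[0,c['fy'],c['cy']],[0,0,1]])
    p=cv2.undistortPoints(np.array(uv,float).reshape(-1,1,2),K,np.array(c['dist_coeffs'],float)).reshape(-1,2)
    T=np.array(c['world_from_camera'])
    d=np.c_[p[:,0],-p[:,1],-np.ones(len(p))]@T[:3,:3].T
    return T[:3,3],d
def onplane(c,uv,z):
    o,d=ray(c,uv); return o+d*((z-o[2])/d[:,2])[:,None]
def cloud(c):
    v,u=np.mgrid[:480,:640]; uv=np.c_[u.ravel(),v.ravel()]
    o,d=ray(c,uv); z=c['depth'].ravel()
    P=o+d*z[:,None]; P[z==0]=np.nan
    return P.reshape(480,640,3)
E
python3 - <<'E'
from h import *
s=observe(); print(s['tool_pos'],s['tool_rot'],s['time'])
for n in ['top','side','wrist']:
    c=shot(n,n+'0.png'); print(n,np.round(c['world_from_camera'],3).tolist(),c['fx'],c['dist_coeffs'],(c['depth']>0).mean())
    np.save(n+'0.npy',c,allow_pickle=True)
E
```

```text
pics
[0.20665794 0.48246626 0.40406365] [-3.14011247e+00 -2.28995077e-04  2.73679865e+00] 0.0
top [[0.018, 0.987, -0.161, 0.359], [-1.0, 0.019, 0.004, -0.141], [0.007, 0.161, 0.987, 0.902], [0.0, 0.0, 0.0, 1.0]] 463.3756753779839 [-0.10360192  0.          0.          0.          0.        ] 0.996201171875
side [[-1.0, -0.005, -0.019, 0.495], [-0.011, -0.629, 0.777, 0.594], [-0.016, 0.777, 0.629, 0.668], [0.0, 0.0, 0.0, 1.0]] 510.2454208488739 [0.04021275 0.         0.         0.         0.        ] 0.99611328125
wrist [[0.394, -0.878, -0.274, 0.133], [0.919, 0.375, 0.118, 0.514], [-0.001, -0.299, 0.954, 0.383], [0.0, 0.0, 0.0, 1.0]] 386.46202539918403 [0.02621631 0.         0.         0.         0.        ] 0.9957649739583333
```

View pics/top0.png

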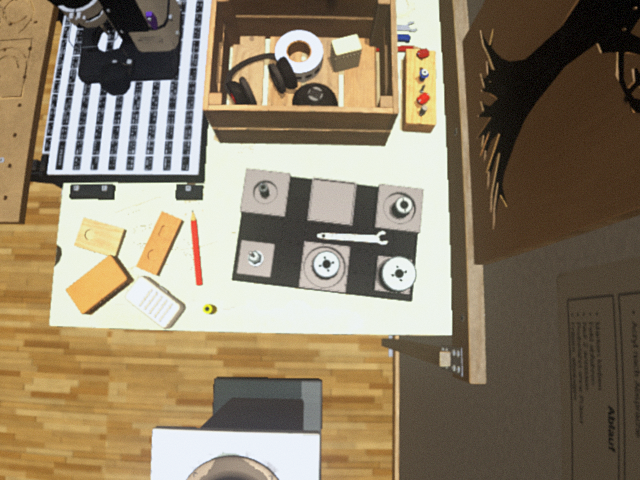

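View pics/side0.png

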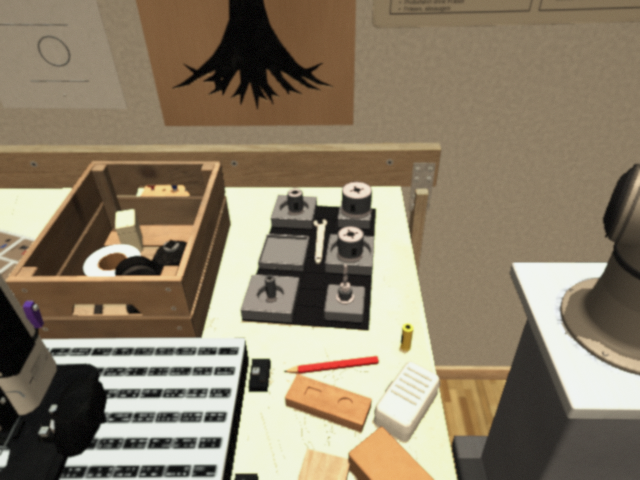

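The top view shows saw_18 in holder_34 at (265,190), the tray at (332,200), saw_34 in holder_50 at (400,207), the arbor stand at (255,258), saw_50 in holder_64 at (325,265), and saw_64 perched on holder_18 at (400,273). The side view agrees with this, and the yellow decoy stands at (407,337).

```bash
python3 - <<'E'
from h import *
for n in ['top','side']:
    c=np.load(n+'0.npy',allow_pickle=True).item(); img=c['img'].astype(int); P=cloud(c)
    roi=(P[...,0]>.3)&(P[...,0]<.7)&(P[...,1]<.15)&(P[...,1]>-.38)
    # plate
    m=((img.max(2)<60)&roi).astype(np.uint8)
    pl=((img.max(2)<60)&roi&(P[...,2]<.02))
    if n=='top':
        ys,xs=np.nonzero(pl); print('plate',cv2.minAreaRect(onplane(c,np.c_[xs,ys],.006)[:,:2].astype(np.float32)*1000))
    # holder tops z~.03, saws by height
    for lo,hi,name in [(.022,.038,'blocks'),(.055,.073,'caps'),(.073,.09,'cap64')]:
        k=(roi&(P[...,2]>lo)&(P[...,2]<hi)).astype(np.uint8)
        N,L,st,ce=cv2.connectedComponentsWithStats(k)
        for i in range(1,N):
            if st[i,4]<25: continue
            q=P[L==i]; r=cv2.minAreaRect((q[:,:2]*1000).astype(np.float32)); cc=cv2.minEnclosingCircle((q[:,:2]*1000).astype(np.float32))
            print(n,name,st[i,4],np.round(ce[i]),'zmed %.1f'%(np.median(q[:,2])*1000),np.round(np.r_[r[0],r[1],r[2]],1),'circ',np.round(np.r_[cc[0],cc[1]],1))
c=np.load('top0.npy',allow_pickle=True).item()
cv2.imwrite('pics/crop.png',cv2.resize(cv2.cvtColor(c['img'][160:310,225:435],cv2.COLOR_RGB2BGR),None,fx=3.8,fy=3.8,interpolation=cv2.INTER_CUBIC))
E
```

```text
plate ((540.663818359375, -93.3521728515625), (515.3613891601562, 225.32525634765625), 79.59571838378906)
top blocks 149 [192. 171.] zmed 30.7 [646.9  98.   49.9  96.5  44.9] circ [663.4 114.5  48.3]
top blocks 1621 [265. 192.] zmed 29.3 [606.9 -45.   89.8  89.9  84.3] circ [606.1 -45.   61.6]
top blocks 1308 [399. 208.] zmed 29.2 [ 580.4 -307.2   90.3   89.9   83.9] circ [ 579.5 -306.6   61.9]
top blocks 27 [397. 215.] zmed 31.4 [ 564.4 -301.8   26.1    6.1   62.2] circ [ 567.2 -303.2   13. ]
top blocks 1066 [256. 259.] zmed 29.4 [475.2 -32.3  66.7  66.1  84.3] circ [474.3 -32.3  44.8]
top blocks 884 [324. 266.] zmed 29.4 [ 462.  -162.8   86.9   89.2   84.4] circ [ 461.6 -163.    60.9]
top blocks 220 [379. 273.] zmed 29.5 [ 451.  -272.7   26.2   67.2   85.5] circ [ 450.4 -273.4   35. ]
top blocks 376 [169. 308.] zmed 34.9 [3.776e+02 1.271e+02 7.730e+01 4.570e+01 1.000e-01] circ [377.7 140.7  39.6]
top blocks 36 [406. 292.] zmed 29.8 [ 414.9 -317.     9.7   19.6   24.4] circ [ 417.7 -315.8    9.8]
top blocks 36 [162. 311.] zmed 37.0 [371.1 139.6   9.9  27.9  57.8] circ [369.1 136.4  
[... 1994 characters left out ...]
8.5]
side caps 220 [357. 204.] zmed 64.6 [ 442.3 -278.6   65.2   37.4    8.9] circ [ 444.  -291.2   32.9]
side caps 462 [351. 237.] zmed 67.7 [ 462.5 -164.    51.2   47.5   89.4] circ [ 460.9 -164.8   26.5]
side caps 108 [269. 281.] zmed 66.4 [606.6 -44.7  17.5  18.6  36.1] circ [605.1 -44.3  11.1]
side caps 76 [345. 287.] zmed 63.7 [475.7 -30.7  12.8  14.9  75.8] circ [476.1 -31.2   8.2]
side caps 1806 [219. 357.] zmed 62.2 [6.655e+02 1.139e+02 6.880e+01 7.210e+01 1.000e-01] circ [664.6 114.9  48.1]
side cap64 508 [357. 192.] zmed 82.1 [ 445.7 -294.8   63.9   64.7   34.7] circ [ 446.2 -295.8   34.3]
side cap64 29 [345. 278.] zmed 80.7 [474.4 -30.3   5.8   5.4  16.9] circ [474.3 -31.    3.4]
```

View pics/crop.png

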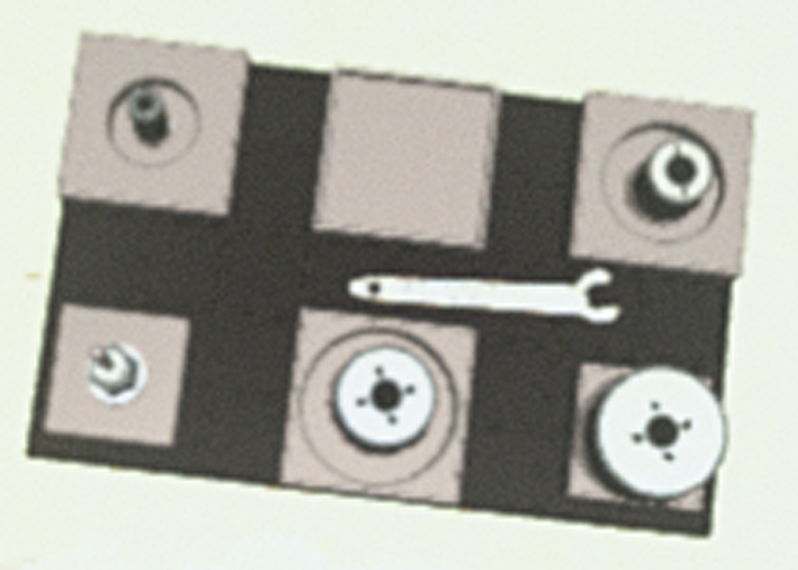

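Emit:
arm_command --pt "30 -29 0" --pt "30 -29 0" --pt "30 -29 0" --pt "30 -29 0" --pt "30 -29 0" --pt "30 -29 0" --pt "30 -29 0" --pt "30 -29 0" --pt "0 -46 0" --pt "0 -46 0" --pt "0 -46 0" --pt "0 -46 0" --pt "0 -46 0" --pt "0 -46 0" --pt "0 -46 0" --pt "0 -46 0" --pt "0 -46 0" --pt "0 -46 0" --pt "0 -46 0" --pt "0 -38 0" --spin '[6, 6, 5.4, 0, 0, 0, 0, 0, 0, 0, 0, 0, 0, 0, 0, 0, 0, 0, 0, 0]' --jaw 1 --squeeze 30

```text
time: 2.15
tool_pos: [0.4463, -0.2958, 0.4044]
tool_rot: [3.141, -0.0, 3.039]
contact_force: [1.6, 0.3, 0.3]
opening: 0.0917
grip_force: 0.0
```

```bash
python3 - <<'E'
from h import *
s=observe(); print(s['time'],s['tool_pos'],s['tool_rot'],s['qpos'],s['opening'])
P=cloud(np.load('top0.npy',allow_pickle=True).item())
Q=P.reshape(-1,3); Q=Q[~np.isnan(Q[:,0])]
for x0 in np.arange(.40,.80,.05):
    print('%.2f'%x0,[int(1000*np.max(Q[(Q[:,0]>=x0)&(Q[:,0]<x0+.05)&(Q[:,1]>=y)&(Q[:,1]<y+.03),2],initial=-1)) for y in np.arange(-.48,.0,.03)])
E
```

```text
2.15 [ 0.44625788 -0.295843    0.40444228] [ 3.14147737e+00 -2.83260087e-04  3.03941799e+00] [-7.28582002e-01  3.61414903e-01  1.49587183e+00 -7.57397952e-05
  1.28460299e+00 -2.19718225e+00] 0.09171256292915199
0.40 [-1000, 513, 115, 3, 7, 82, 84, 81, 8, 67, 69, 68, 32, 30, 34, 34]
0.45 [-1000, 536, 566, 2, 7, 83, 83, 82, 9, 68, 69, 68, 29, 32, 108, 102]
0.50 [-1000, 113, 576, 3, 33, 32, 32, 31, 22, 31, 33, 32, 9, 31, 31, 32]
0.55 [-1000, 111, 591, 3, 33, 69, 68, 32, 23, 21, 24, 24, 8, 33, 68, 34]
0.60 [-1000, 111, 592, 2, 32, 33, 33, 32, 24, 23, 25, 24, 33, 34, 68, 33]
0.65 [-1000, 113, 553, 5, 3, 2, 3, 3, 4, 3, 4, 3, 3, 3, 30, 30]
0.70 [-1000, 112, 485, 44, 44, 42, 159, 159, 159, 159, 159, 161, 160, 159, 159, 160]
0.75 [-1000, 111, 417, 68, 76, 46, 159, 16, 18, 34, 65, 67, 56, 16, 16, 78]
```

Emit:
arm_command --pt "0 0 -12" --pt "0 0 -12" --pt "0 0 -12" --pt "0 0 -12" --pt "0 0 -12" --pt "0 0 -12" --pt "0 0 -12" --pt "0 0 -12" --pt "0 0 -12" --pt "0 0 -12" --pt "0 0 -10" --pt "0 0.5 -15" --pt "0 0 -15" --pt "0 0 -10" --pt "0 0 -5" --pt "0 0 0" --pt "0 0 0" --spin '[-8.2, -8.2, -8.2, -8.2, -8.2, -8.2, -8.2, -8.2, -8.2, -8.2, -8, 0, 0, 0, 0, 0, 0]'

```text
time: 3.85
tool_pos: [0.4469, -0.2931, 0.2301]
tool_rot: [3.141, 0.0, 1.47]
contact_force: [0.3, -0.5, -0.1]
opening: 0.0918
grip_force: 0.0
```

```bash
python3 - <<'E'
from h import *
shot('side','s1.png'); c=shot('wrist','w1.png')
s=observe(); print(s['tool_pos'],s['contact_force'])
E
```

```text
[ 0.44692806 -0.29306382  0.2303763 ] [ 0.70185952  0.23900291 -0.49038445]
```

View pics/s1.png

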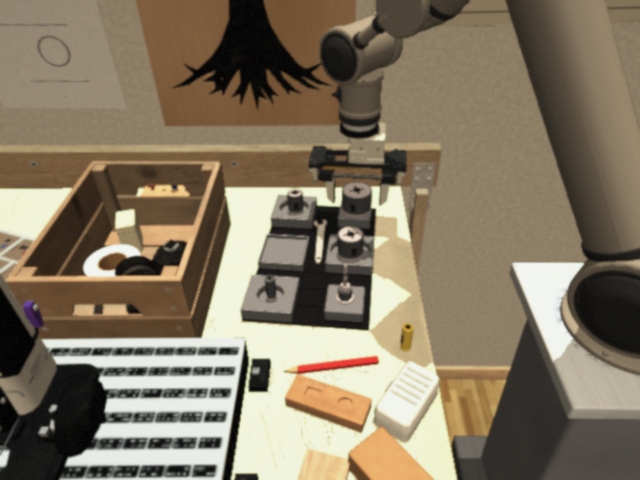

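The side view shows the fingers on either side of saw_64, at about (333,190) and (385,190), with the saw at (357,192). I'll close the gripper.

Emit:
arm_command --pt "0 0 0" --pt "0 0 0" --pt "0 0 0" --pt "0 0 0" --pt "0 0 0" --pt "0 0 0" --pt "0 0 0" --pt "0 0 0" --spin '[0, 0, 0, 0, 0, 0, 0, 0]' --jaw -1 --squeeze 30

```text
time: 4.75
tool_pos: [0.4468, -0.2929, 0.2299]
tool_rot: [3.141, 0.0, 1.47]
contact_force: [1.8, -0.3, 1.1]
opening: 0.0637
grip_force: 30.0
```

Emit:
arm_command --pt "0 0 15" --pt "0 0 30" --pt "0 0 30" --pt "0 0 25" --pt "13 10.5 0" --pt "13 10.5 0" --pt "13 10.5 0" --pt "13 10.5 0" --pt "13 10.5 0" --pt "13 10.5 0" --pt "13 10.5 0" --pt "13 10.5 0" --pt "13 10.5 0" --pt "13 10.5 0" --pt "15 10.5 0" --pt "0 0 -25" --pt "0 0 -25" --pt "0 0 -25" --pt "0 0 -20" --pt "0 0 -10" --spin '[0, 0, 0, 0, 8.2, 8.2, 8.2, 8.2, 8.2, 8.2, 8.2, 8.2, 8.2, 8.2, 8, 0, 0, 0, 0, 0]'

```text
time: 6.75
tool_pos: [0.5909, -0.1771, 0.222]
tool_rot: [3.14, -0.005, 3.04]
contact_force: [0.2, 0.4, -3.5]
opening: 0.0637
grip_force: 30.0
```

Emit:
arm_command --pt "0 0 0" --pt "0 0 0" --pt "0 0 -4" --pt "0 0 -3" --pt "0 0 0" --pt "0 0 0" --spin '[0, 0, 0, 0, 0, 0]'

```text
time: 7.35
tool_pos: [0.5918, -0.1774, 0.218]
tool_rot: [-3.142, 0.0, 3.04]
contact_force: [0.5, -0.3, -1.9]
opening: 0.0637
grip_force: 30.0
```

Emit:
arm_command --pt "0 0 -1.5" --pt "0 0 -1.5" --pt "0 0 -1" --pt "0 0 0" --pt "0 0 0" --spin '[0, 0, 0, 0, 0]'

```text
time: 7.85
tool_pos: [0.5917, -0.1774, 0.2139]
tool_rot: [3.142, 0.0, 3.041]
contact_force: [-2.2, 0.6, 0.7]
opening: 0.0634
grip_force: 30.0
```

Emit:
arm_command --pt "0 0 0" --pt "0 0 0" --pt "0 0 0" --pt "0 0 0" --pt "0 0 0" --pt "0 0 20" --pt "0 0 35" --pt "0 0 35" --pt "4 30 0" --pt "4 42 0" --pt "4 40 0" --pt "1 20.5 0" --pt "0 0 0" --spin '[0, 0, 0, 0, 0, 0, 0, 0, 0, 0, 0, 0, 0]' --jaw 1

```text
time: 9.15
tool_pos: [0.6047, -0.042, 0.3039]
tool_rot: [3.141, -0.0, 3.044]
contact_force: [0.2, -1.2, 0.4]
opening: 0.092
grip_force: 0.0
```

```bash
python3 - <<'E'
from h import *
shot('wrist','w2.png'); shot('side','s2.png')
s=observe(); print(s['tool_pos'],s['contact_force'])
E
```

```text
[ 0.6047792  -0.0448116   0.30378693] [-0.18339726 -0.47484041  0.14442581]
```

View pics/w2.png

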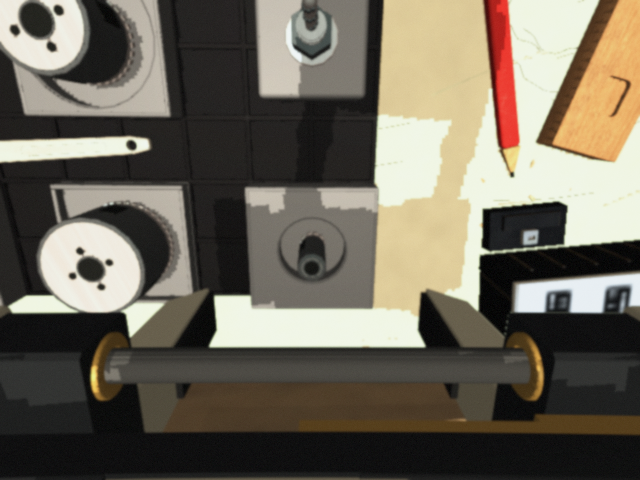

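View pics/s2.png

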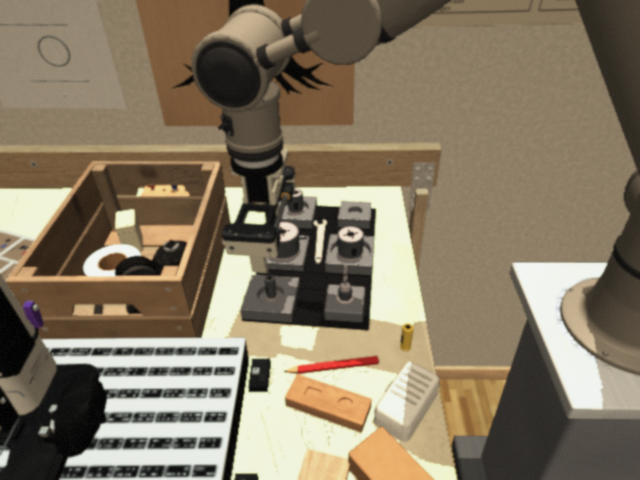

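The wrist view shows saw_64 standing in the tray at (90,268) and saw_18's cap at (312,265), midway between the fingers. The side view confirms the tray placement at (287,240).

Emit:
arm_command --pt "0 0 -25" --pt "0 0 -25" --pt "0 0 -20" --pt "0 0 -14" --pt "0 0 -5" --pt "0 0 0" --pt "0 0 0" --spin '[0, 0, 0, 0, 0, 0, 0]'

```text
time: 9.95
tool_pos: [0.6051, -0.0453, 0.2156]
tool_rot: [-3.142, 0.002, 3.04]
contact_force: [-0.7, -0.9, -0.2]
opening: 0.0916
grip_force: 0.0
```

Emit:
arm_command --pt "0 0 0" --pt "0 0 0" --pt "0 0 0" --pt "0 0 0" --pt "0 0 0" --pt "0 0 0" --pt "0 0 0" --pt "0 0 0" --pt "0 0 0" --pt "0 0 0" --pt "0 0 0" --pt "0 0 0" --spin '[0, 0, 0, 0, 0, 0, 0, 0, 0, 0, 0, 0]' --jaw -1 --squeeze 20

```text
time: 11.15
tool_pos: [0.6047, -0.0449, 0.2147]
tool_rot: [3.142, 0.0, 3.041]
contact_force: [0.7, -0.0, -0.1]
opening: 0.0173
grip_force: 20.0
```

Emit:
arm_command --pt "0 0 15" --pt "0 0 30" --pt "0 0 30" --pt "0 0 25" --pt "-14.2 -22.6 0" --pt "-14.2 -22.6 0" --pt "-14.2 -22.6 0" --pt "-14.2 -22.6 0" --pt "-14.2 -22.6 0" --pt "-14.2 -22.6 0" --pt "-14.2 -22.6 0" --pt "-14.2 -22.6 0" --pt "-14.2 -22.6 0" --pt "-14.2 -22.6 0" --pt "-14.2 -22.6 0" --pt "0 0 0" --pt "0 0 0" --pt "0 0 -25" --pt "0 0 -20" --pt "0 0 0" --spin '[0, 0, 0, 0, -8.2, -8.2, -8.2, -8.2, -8.2, -8.2, -8.2, -8.2, -8.2, -8.2, -8, 0, 0, 0, 0, 0]'

```text
time: 13.15
tool_pos: [0.4484, -0.292, 0.2674]
tool_rot: [-3.137, -0.003, 1.472]
contact_force: [0.5, 0.4, 0.3]
opening: 0.0174
grip_force: 20.0
```

```bash
python3 - <<'E'
from h import *
s=observe(); print(s['tool_pos'],s['contact_force'],s['opening'])
c=shot('wrist','w3.png'); P=cloud(c)
for n in ['side','top']:
    c=shot(n); P=cloud(c)
    k=(np.abs(P[...,2]-.030)<.008)&(np.abs(P[...,0]-.448)<.05)&(np.abs(P[...,1]+.294)<.05)
    q=P[k]; print(n,len(q),cv2.minAreaRect((q[:,:2]*1000).astype(np.float32)))
E
```

```text
[ 0.44837693 -0.29201662  0.26744135] [0.47855601 0.3855632  0.26308254] 0.017390496910042474
side 640 ((448.1794738769531, -294.3776550292969), (71.7261962890625, 66.51799774169922), 84.00361633300781)
top 7 ((467.77734375, -281.1254577636719), (4.388171672821045, 5.323328971862793), 67.93177032470703)
```

View pics/w3.png

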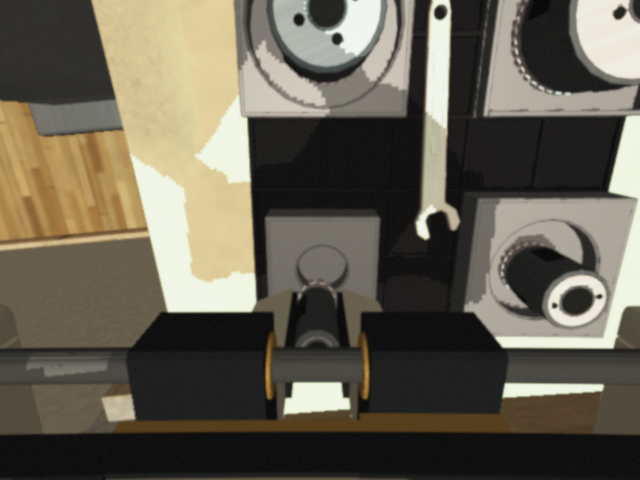

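The wrist view shows the saw's teeth at (320,285), just short of the holder_18 pocket at (322,265). The lateral alignment is good, so I'll nudge y and lower.

Emit:
arm_command --pt "0 -2 0" --pt "0 0 -15" --pt "0 0 -15" --pt "0 0 -10" --pt "0 0 -5" --pt "0 0 -3" --pt "0 0 -2" --pt "0 0 0" --pt "0 0 0" --spin '[0, 0, 0, 0, 0, 0, 0, 0, 0]'

```text
time: 14.2
tool_pos: [0.4487, -0.2956, 0.2201]
tool_rot: [3.141, 0.0, 1.47]
contact_force: [-0.9, 0.7, -0.6]
opening: 0.0175
grip_force: 20.0
```

Emit:
arm_command --pt "0 1.5 -2" --pt "0 0 -2" --pt "0 0 -1" --pt "0 0 -0.5" --pt "0 0 0" --pt "0 0 0" --spin '[0, 0, 0, 0, 0, 0]'

```text
time: 14.8
tool_pos: [0.4485, -0.294, 0.2146]
tool_rot: [3.141, 0.0, 1.47]
contact_force: [-1.3, 0.4, 5.9]
opening: 0.0172
grip_force: 20.0
```

Emit:
arm_command --pt "0 0 0" --pt "0 0 0" --pt "0 0 0" --pt "0 0 0" --pt "0 0 0" --pt "0 0 0" --pt "0 0 0" --pt "0 0 0" --pt "0 0 10" --pt "0 0 35" --pt "0 0 40" --pt "20 -3 0" --pt "40 -4 0" --pt "40 -4 0" --pt "28 -4 0" --pt "0 0 0" --pt "0 0 0" --pt "0 0 -25" --pt "0 0 -20" --pt "0 0 0" --spin '[0, 0, 0, 0, 0, 0, 0, 0, 0, 0, 0, 0, 0, 0, 0, 0, 0, 0, 0, 0]' --jaw 1

```text
time: 16.8
tool_pos: [0.5747, -0.3086, 0.2519]
tool_rot: [-3.136, -0.003, 1.469]
contact_force: [-1.1, -0.1, -0.9]
opening: 0.0916
grip_force: 0.0
```

```bash
python3 - <<'E'
from h import *
s=observe(); print(s['tool_pos'],s['contact_force'],s['opening'])
c=shot('wrist','w4.png')
c=shot('side'); P=cloud(c)
for lo,hi in [(.055,.075)]:
    k=((P[...,2]>lo)&(P[...,2]<hi)&(P[...,0]>.4)&(P[...,0]<.64)&(P[...,1]<-.1)&(P[...,1]>-.36)).astype(np.uint8)
    N,L,st,ce=cv2.connectedComponentsWithStats(k)
    for i in range(1,N):
        if st[i,4]>25: print(st[i,4],np.round(ce[i]),np.round(np.median(P[L==i],0)*1000,1))
E
```

```text
[ 0.57471984 -0.30855906  0.25185288] [-1.05316902 -0.12007763 -0.87876393] 0.09161577909138363
186 [295. 195.] [ 575.2 -302.    67.3]
73 [357. 198.] [ 445.5 -289.8   66. ]
676 [282. 234.] [ 593.3 -170.9   66. ]
459 [351. 237.] [ 462.2 -158.6   67.8]
```

View pics/w4.png

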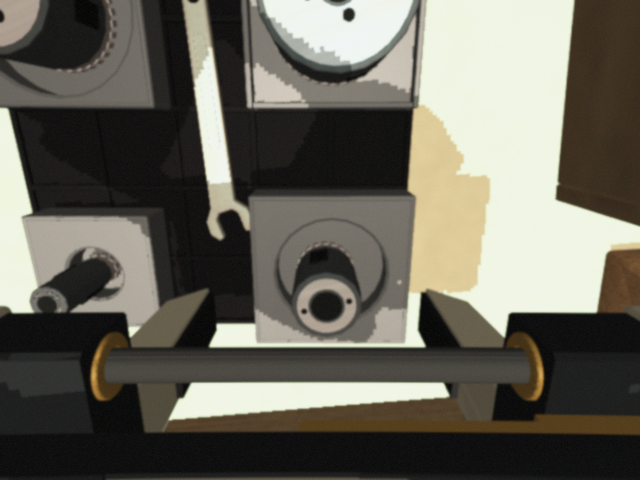

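The wrist view shows saw_18 standing in holder_18 at (60,290). Saw_34's cap is at (327,303), slightly right (+x) of the jaw centre at 316, so I'll shift 2 mm and grasp.

Emit:
arm_command --pt "2 0 -12" --pt "0 0 -12" --pt "0 0 -8" --pt "0 0 -2" --pt "0 0 0" --pt "0 0 0" --spin '[0, 0, 0, 0, 0, 0]'

```text
time: 17.5
tool_pos: [0.5787, -0.3091, 0.2205]
tool_rot: [3.141, 0.0, 1.47]
contact_force: [-0.9, -1.0, 0.4]
opening: 0.0916
grip_force: 0.0
```

Emit:
arm_command --pt "0 0 0" --pt "0 0 0" --pt "0 0 0" --pt "0 0 0" --pt "0 0 0" --pt "0 0 0" --pt "0 0 0" --pt "0 0 0" --pt "0 0 0" --pt "0 0 0" --spin '[0, 0, 0, 0, 0, 0, 0, 0, 0, 0]' --jaw -1 --squeeze 25

```text
time: 18.5
tool_pos: [0.5785, -0.309, 0.2202]
tool_rot: [3.142, -0.0, 1.47]
contact_force: [0.0, -0.4, -0.3]
opening: 0.0337
grip_force: 25.0
```

Emit:
arm_command --pt "0 0 15" --pt "0 0 30" --pt "0 0 30" --pt "0 0 25" --pt "2.6 24 0" --pt "2.6 24 0" --pt "2.6 24 0" --pt "2.6 24 0" --pt "2.6 24 0" --pt "2.6 24 0" --pt "2.6 24 0" --pt "2.6 24 0" --pt "2.6 24 0" --pt "2.6 24 0" --pt "2.6 24 0" --pt "0 0 0" --pt "0 0 0" --pt "0 0 -25" --pt "0 0 -20" --pt "0 0 0" --spin '[0, 0, 0, 0, 8.2, 8.2, 8.2, 8.2, 8.2, 8.2, 8.2, 8.2, 8.2, 8.2, 8, 0, 0, 0, 0, 0]'

```text
time: 20.5
tool_pos: [0.6062, -0.0461, 0.2729]
tool_rot: [3.141, -0.005, 3.037]
contact_force: [0.4, -1.1, -1.1]
opening: 0.0335
grip_force: 25.0
```

Emit:
arm_command --pt "0 0 -15" --pt "0 0 -15" --pt "0 0 -8" --pt "0 0 -4" --pt "0 0 0" --pt "0 0 0" --spin '[0, 0, 0, 0, 0, 0]'

```text
time: 21.1
tool_pos: [0.6074, -0.0452, 0.2341]
tool_rot: [-3.142, 0.001, 3.04]
contact_force: [0.8, 0.6, -0.9]
opening: 0.0334
grip_force: 25.0
```

Emit:
arm_command --pt "0 0 -4" --pt "0 0 -4" --pt "0 0 -3" --pt "0 0 -2" --pt "0 0 -1" --pt "0 0 0" --pt "0 0 0" --spin '[0, 0, 0, 0, 0, 0, 0]'

```text
time: 21.8
tool_pos: [0.6071, -0.0449, 0.2202]
tool_rot: [3.142, 0.0, 3.041]
contact_force: [-2.9, 0.7, 6.1]
opening: 0.0336
grip_force: 25.0
```

Emit:
arm_command --pt "0 0 0" --pt "0 0 0" --pt "0 0 0" --pt "0 0 0" --pt "0 0 0" --pt "0 0 0" --pt "0 0 0" --pt "0 0 10" --pt "0 0 35" --pt "0 0 40" --pt "0 0 0" --spin '[0, 0, 0, 0, 0, 0, 0, 0, 0, 0, 0]' --jaw 1

```text
time: 22.9
tool_pos: [0.6085, -0.0452, 0.3109]
tool_rot: [-3.141, 0.011, 3.041]
contact_force: [-0.0, -0.3, 1.0]
opening: 0.092
grip_force: 0.0
```

Emit:
arm_command --pt "-13.2 -10.9 0" --pt "-13.2 -10.9 0" --pt "-13.2 -10.9 0" --pt "-13.2 -10.9 0" --pt "-13.2 -10.9 0" --pt "-13.2 -10.9 0" --pt "-13.2 -10.9 0" --pt "-13.2 -10.9 0" --pt "-13.2 -10.9 0" --pt "-13.2 -10.9 0" --pt "-13.2 -10.9 0" --pt "0 0 0" --pt "0 0 0" --pt "0 0 -25" --pt "0 0 -20" --pt "0 0 0" --pt "0 0 0" --spin '[-8.2, -8.2, -8.2, -8.2, -8.2, -8.2, -8.2, -8.2, -8.2, -8.2, -8, 0, 0, 0, 0, 0, 0]'

```text
time: 24.6
tool_pos: [0.4625, -0.1646, 0.2595]
tool_rot: [-3.141, -0.0, 1.472]
contact_force: [-0.7, -0.1, -0.5]
opening: 0.0919
grip_force: 0.0
```

```bash
python3 - <<'E'
from h import *
shot('wrist','w5.png')
s=observe(); print(s['tool_pos'],s['contact_force'],s['opening'])
E
```

```text
[ 0.46260427 -0.1647355   0.25998107] [-0.65858071 -0.7448983  -0.16682778] 0.09170553720880296
```

View pics/w5.png

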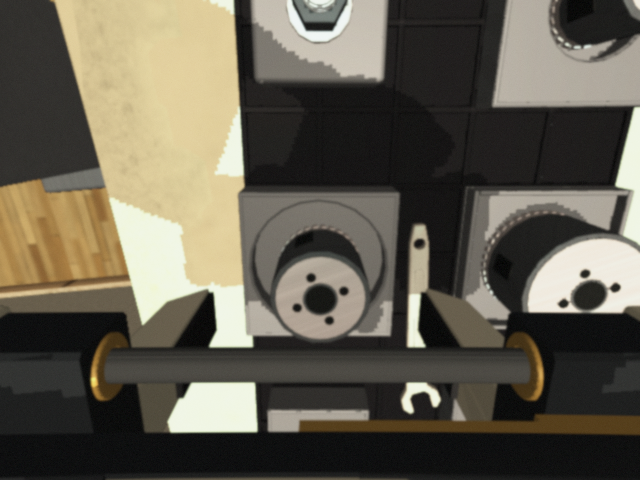

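The wrist view shows saw_50's cap at (320,298), centred between the fingers, and saw_34 in holder_34 at the upper right.

Emit:
arm_command --pt "0 0 -15" --pt "0 0 -15" --pt "0 0 -9" --pt "0 0 -2" --pt "0 0 0" --pt "0 0 0" --spin '[0, 0, 0, 0, 0, 0]'

```text
time: 25.25
tool_pos: [0.4622, -0.165, 0.219]
tool_rot: [3.14, 0.001, 1.47]
contact_force: [0.4, -0.1, 0.3]
opening: 0.0917
grip_force: 0.0
```

Emit:
arm_command --pt "0 0 0" --pt "0 0 0" --pt "0 0 0" --pt "0 0 0" --pt "0 0 0" --pt "0 0 0" --pt "0 0 0" --pt "0 0 0" --pt "0 0 0" --spin '[0, 0, 0, 0, 0, 0, 0, 0, 0]' --jaw -1 --squeeze 30

```text
time: 26.15
tool_pos: [0.462, -0.165, 0.2183]
tool_rot: [3.141, 0.0, 1.47]
contact_force: [1.7, 0.2, 1.0]
opening: 0.0494
grip_force: 30.0
```

Emit:
arm_command --pt "0 0 15" --pt "0 0 30" --pt "0 0 30" --pt "0 0 25" --pt "14.8 -17.8 0" --pt "14.8 -17.8 0" --pt "14.8 -17.8 0" --pt "14.8 -17.8 0" --pt "14.8 -17.8 0" --pt "14.8 -17.8 0" --pt "14.8 -17.8 0" --pt "14.8 -17.8 0" --pt "0 0 0" --pt "0 0 -30" --pt "0 0 -30" --pt "0 0 -15" --pt "0 0 -8" --pt "0 0 0" --pt "0 0 0" --spin '[0, 0, 0, 0, 0, 0, 0, 0, 0, 0, 0, 0, 0, 0, 0, 0, 0, 0, 0]'

```text
time: 28.05
tool_pos: [0.5807, -0.3074, 0.2365]
tool_rot: [3.14, 0.001, 1.47]
contact_force: [0.8, 0.1, -1.2]
opening: 0.0491
grip_force: 30.0
```

Emit:
arm_command --pt "0 0 -5" --pt "0 0 -5" --pt "0 0 -4" --pt "0 0 -3" --pt "0 0 -1" --pt "0 0 0" --pt "0 0 0" --spin '[0, 0, 0, 0, 0, 0, 0]'

```text
time: 28.75
tool_pos: [0.5802, -0.3072, 0.2183]
tool_rot: [3.142, 0.0, 1.47]
contact_force: [-2.9, 1.8, 6.5]
opening: 0.0494
grip_force: 30.0
```

Emit:
arm_command --pt "0 0 0" --pt "0 0 0" --pt "0 0 0" --pt "0 0 0" --pt "0 0 0" --pt "0 0 0" --pt "0 0 10" --pt "0 0 35" --pt "0 0 40" --pt "0 0 0" --spin '[0, 0, 0, 0, 0, 0, 0, 0, 0, 0]' --jaw 1

```text
time: 29.75
tool_pos: [0.5815, -0.308, 0.3096]
tool_rot: [3.131, 0.006, 1.47]
contact_force: [0.6, -1.1, 1.3]
opening: 0.0917
grip_force: 0.0
```

Emit:
arm_command --pt "1.1 11.8 0" --pt "1.1 11.8 0" --pt "1.1 11.8 0" --pt "1.1 11.8 0" --pt "1.1 11.8 0" --pt "1.1 11.8 0" --pt "1.1 11.8 0" --pt "1.1 11.8 0" --pt "1.1 11.8 0" --pt "1.1 11.8 0" --pt "1.1 11.8 0" --pt "0 0 0" --pt "0 0 0" --pt "0 0 -25" --pt "0 0 -15" --pt "0 0 0" --pt "0 0 0" --spin '[8.2, 8.2, 8.2, 8.2, 8.2, 8.2, 8.2, 8.2, 8.2, 8.2, 8, 0, 0, 0, 0, 0, 0]'

```text
time: 31.45
tool_pos: [0.5925, -0.1782, 0.2625]
tool_rot: [-3.142, 0.0, 3.038]
contact_force: [-0.5, -0.1, 1.2]
opening: 0.0919
grip_force: 0.0
```

```bash
python3 - <<'E'
from h import *
shot('wrist','w6.png')
s=observe(); print(s['tool_pos'],s['contact_force'],s['opening'])
E
```

```text
[ 0.59268514 -0.17813076  0.26310765] [ 0.37223583  0.18737067 -0.85606746] 0.09161266142345181
```

View pics/w6.png

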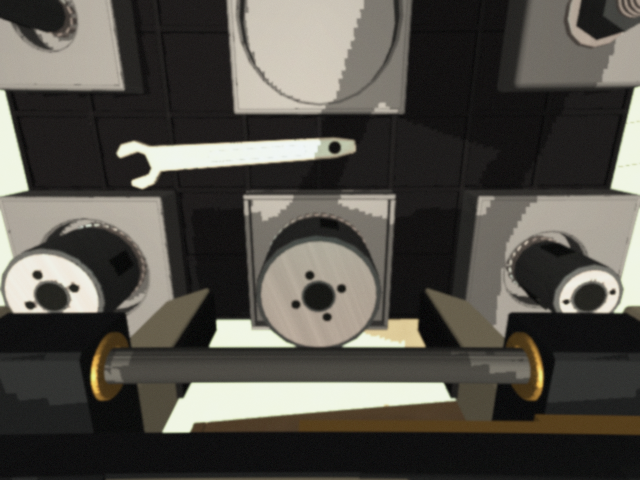

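The wrist view shows saw_64 centred at (318,297), saw_50 in holder_50 on the left, saw_34 in holder_34 on the right, and holder_64 empty at the top.

Emit:
arm_command --pt "0 0 -15" --pt "0 0 -15" --pt "0 0 -10" --pt "0 0 -5" --pt "0 0 -2" --pt "0 0 0" --pt "0 0 0" --spin '[0, 0, 0, 0, 0, 0, 0]'

```text
time: 32.2
tool_pos: [0.5927, -0.1776, 0.2159]
tool_rot: [-3.141, 0.001, 3.04]
contact_force: [0.3, -0.7, 0.0]
opening: 0.0919
grip_force: 0.0
```

Emit:
arm_command --pt "0 0 0" --pt "0 0 0" --pt "0 0 0" --pt "0 0 0" --pt "0 0 0" --pt "0 0 0" --pt "0 0 0" --pt "0 0 0" --spin '[0, 0, 0, 0, 0, 0, 0, 0]' --jaw -1 --squeeze 30

```text
time: 33.0
tool_pos: [0.5925, -0.1775, 0.2153]
tool_rot: [3.142, 0.0, 3.04]
contact_force: [-1.1, -0.5, 0.9]
opening: 0.0635
grip_force: 30.0
```

Emit:
arm_command --pt "0 0 15" --pt "0 0 30" --pt "0 0 25" --pt "-16.4 1.8 0" --pt "-16.4 1.8 0" --pt "-16.4 1.8 0" --pt "-16.4 1.8 0" --pt "-16.4 1.8 0" --pt "-16.4 1.8 0" --pt "-16.4 1.8 0" --pt "-16.4 1.8 0" --pt "0 0 0" --pt "0 0 -25" --pt "0 0 -15" --pt "0 0 -8" --pt "0 0 0" --pt "0 0 0" --spin '[0, 0, 0, 0, 0, 0, 0, 0, 0, 0, 0, 0, 0, 0, 0, 0, 0]'

```text
time: 34.7
tool_pos: [0.4617, -0.1633, 0.2375]
tool_rot: [-3.141, 0.001, 3.041]
contact_force: [-0.5, 0.5, -1.9]
opening: 0.0634
grip_force: 30.0
```

Emit:
arm_command --pt "0 0 -5" --pt "0 0 -5" --pt "0 0 -5" --pt "0 0 -3" --pt "0 0 -2" --pt "0 0 -0.5" --pt "0 0 0" --pt "0 0 0" --spin '[0, 0, 0, 0, 0, 0, 0, 0]'

```text
time: 35.5
tool_pos: [0.4611, -0.163, 0.2173]
tool_rot: [3.141, -0.0, 3.041]
contact_force: [-2.6, 1.1, 5.0]
opening: 0.0634
grip_force: 30.0
```

On the floor, as expected. I'll release it and retreat, moving off toward the base and left so the top camera has a clear view.

Emit:
arm_command --pt "0 0 0" --pt "0 0 0" --pt "0 0 0" --pt "0 0 0" --pt "0 0 0" --pt "0 0 10" --pt "0 0 35" --pt "0 0 45" --pt "0 0 45" --pt "0 0 45" --pt "-10 40 0" --pt "-10 45 0" --pt "-10 45 0" --pt "-10 45 0" --pt "0 45 0" --pt "0 45 0" --pt "0 45 0" --pt "0 40 0" --pt "0 0 0" --pt "0 0 0" --spin '[0, 0, 0, 0, 0, 0, 0, 0, 0, 0, 0, 0, 0, 0, 0, 0, 0, 0, 0, 0]' --jaw 1

```text
time: 37.5
tool_pos: [0.4208, 0.1875, 0.3971]
tool_rot: [-3.141, 0.0, 3.043]
contact_force: [0.3, 0.6, -0.3]
opening: 0.0917
grip_force: 0.0
```

```bash
python3 - <<'E'
from h import *
s=observe(); print(s['time'],s['tool_pos'],s['contact_force'],s['opening'])
c=shot('top'); P=cloud(c)
k=((P[...,2]>.055)&(P[...,2]<.09)&(P[...,0]>.4)&(P[...,0]<.65)&(P[...,1]<0)&(P[...,1]>-.36)).astype(np.uint8)
N,L,st,ce=cv2.connectedComponentsWithStats(k)
for i in range(1,N):
    if st[i,4]>25:
        q=P[L==i]; cc=cv2.minEnclosingCircle((q[:,:2]*1000).astype(np.float32)); print(np.round(ce[i]),'z %.1f'%(1000*np.median(q[:,2])),np.round(np.r_[cc[0],cc[1]],1))
cv2.imwrite('pics/end.png',cv2.resize(cv2.cvtColor(c['img'][160:310,225:435],cv2.COLOR_RGB2BGR),None,fx=3.8,fy=3.8,interpolation=cv2.INTER_CUBIC))
E
```

```text
37.5 [0.42082717 0.18748767 0.39710553] [ 0.25514054  0.59697104 -0.2525664 ] 0.09174875851525278
[263. 187.] z 65.1 [606.4 -44.6  17.3]
[402. 204.] z 65.4 [ 578.8 -306.3   25.6]
[325. 264.] z 65.6 [ 462.1 -163.2   32.1]
[254. 256.] z 62.7 [474.7 -32.7   7.6]
[396. 274.] z 65.0 [ 446.9 -293.9    8.9]
```

View pics/end.png

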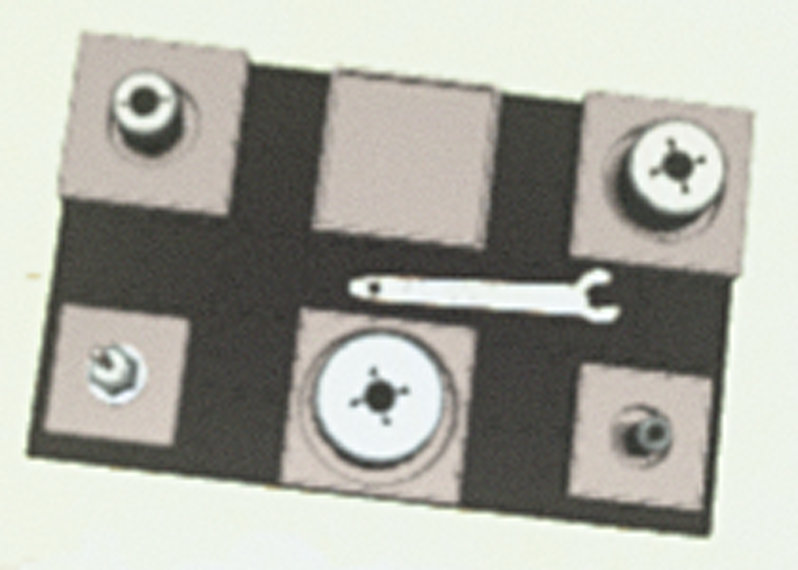

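All four caps measure about 65 mm high, which matches standing on the pocket floor, and each saw is within 2 mm of its pocket's centre. In the final view, saw_34 is at (147,105), saw_50 at (677,165), saw_64 at (380,395) and saw_18 at (652,433).

```bash
python3 -c "
from cell import *
print(hand_in())"
```

```text
the job is handed in; nothing more can be done
None
```

All four hole saws now stand teeth down on the floor of their matching pockets, confirmed by the last top-camera measurement, and the job was handed in at about 37.5 s of the 112 s allowed.

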